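# Take the pile apart and set out the coffee corner

## Task

The table was wiped and its things were piled on the low green carton: take the pile apart and set each thing upright in the middle of its own place. The spice jar goes on the wire rack, the tamper on the rubber tamping mat, the distributor (the low steel puck) on the round wooden stand, and the carton lengthwise on the oblong wooden board. Do not tip anything over, and leave the shot glass and the steel dosing cup standing where they are.

Things in the scene. Friction and masses are not known exactly. Their poses are not given: they have to be found in the camera images.
- jar: Spice jar with a green cap, 46 mm across, 106 mm tall, 0.11 kg. Round about its z axis, which points up. Origin: centre of its underside. It starts on top of the distributor, the highest thing of the pile. Grasp its upper half from above.
- tamper: Coffee tamper: a flat steel foot 58 mm across (26 mm high with its cone) under an upright dark handle, up to 30 mm thick; 102 mm tall in all, 0.38 kg. Round about its z axis, which points up. Origin: centre of its underside. It starts standing on one end of the carton (either end), beside the distributor. Grasp the handle, 60 to 95 mm above the origin.
- distributor: Coffee distributor: a low pale steel puck with a dark top, 62 mm across, 33 mm tall, 0.32 kg. Round about its z axis, which points up. Origin: centre of its underside. It starts on the other end of the carton, under the jar; about 10 mm of room to the tamper's foot, so grasp it across the carton's width (the carton's x).
- carton: Low closed green carton, bottom of the pile, standing on the table: 65 mm along its x, 135 mm along its y, flat top 71 mm above the origin, 0.15 kg. Origin: centre of its underside, z up; at the start its y lies within 0.3 rad of the world's y. Grasp across its 65 mm width.
- rack_centre (a point): Centre of the top of a small square steel wire rack, 95 x 95 mm: nine parallel wires 5 mm thick, 9.5 mm apart, their tops 25 mm above the table. Fixed. z up.
- mat_centre (a point): Centre of the top surface of the tamping mat: a square black rubber mat with thin grey ribs, 95 x 95 mm, its surface 6 mm above the table, with a raised lip 10 mm wide and 24 mm high along the whole edge at its -x side (47 to 57 mm from this point). Fixed. z up, axes along the edges.
- stand_centre (a point): Centre of the top of a round plain wooden stand, a disc 92 mm across; its flat top is 14 mm above the table. Fixed. z up.
- board_centre (a point): Centre of the top of a plain oblong wooden board, 95 mm along its x, 165 mm along its y, its flat top 12 mm above the table. Fixed. z up; y (the long way) within 0.3 rad of the world's y.
- shot_glass: Bystander: clear shot glass with a dark drink in it, 65 mm across at the top, 71 mm tall, loose. Origin: centre of its underside, z up.
- dosing_cup: Bystander: plain straight steel cup without a handle, 58 mm across, 50 mm tall, loose. Origin: centre of its underside, z up.
Not all that is in view belongs to the job. Of the things like the distributor, leave any that is pink; of the rest the smaller one is meant.

How it is judged:
At the end, for the whole second after the job is handed in: Jar on the wire rack, tamper on the mat, distributor on the round stand, carton on the board: each within 15 mm of the middle, upright (0.1 rad), underside within 5 mm of the surface, the carton along the board (0.2 rad), all released and at rest (horizontal distance between jar and rack_centre below 0.015 m and z of jar in the frame of rack_centre between -0.004 and 0.005 m and angle between each of jar, tamper, distributor, carton's own z axis and vertical below 0.1 rad and linear speed of each of jar, tamper, distributor, carton below 0.02 m/s and horizontal distance between tamper and mat_centre below 0.015 m and z of tamper in the frame of mat_centre between -0.004 and 0.005 m and horizontal distance between distributor and stand_centre below 0.015 m and z of distributor in the frame of stand_centre between -0.004 and 0.005 m and horizontal distance between carton and board_centre below 0.015 m and z of carton in the frame of board_centre between -0.004 and 0.005 m and angle between the y axis of carton and the y axis of board_centre, either way round below 0.2 rad); the robot touches nothing.
It fails at once if the shot glass or the dosing cup is shifted by more than 30 mm or tipped over (distance of any of shot_glass, dosing_cup from where it was at the start of the episode above 0.03 m or angle between any of shot_glass, dosing_cup's own z axis and vertical above 0.5 rad).
It fails at once if a thing of the pile is tipped by more than about 45 degrees (angle between any of jar, tamper, distributor, carton's own z axis and vertical above 0.8 rad).
It also fails if it takes over 109 s, if anything falls off the work surface, if the arm or the gripper's body presses on something with over 40 N, if the wrist force passes 120 N, or if a joint passes its speed limit or range.

## Robot

A 6-joint arm with a two-finger parallel gripper is mounted at the origin on a cart in front of the work surface, level with it; the furniture and walls round the work are solid. World frame = base frame: x ahead of the robot, y to its left, z up, the work surface at z = 0. Lengths are in m, angles in rad, forces in N, time in s.
With the tool pointing down it reaches from about 0.35 to 0.775 m from the base axis. Payload 5.5 kg.
Tool frame: the origin (TCP) lies at the very end of the fingers, on their centre line; the grasp point (between the pads) lies env.hold_point_z behind it (env.hold_point_z is the distance from the TCP to the grasp point, in m); z points along the fingers, y is the line along which they close (so a half turn about z gives the same grasp; the last joint's range is limited). The gripper opens to 85 mm and grips with 20 to 120 N. Pads are 22 mm wide; open, the fingers measure 114 mm over their backs; the gripper's body (76 mm by 85 mm) begins 54 mm behind the grasp point. The pads swing forward as they close: fully open they stand 13 mm farther back than shut.
Start: joints at [-1.348, 0.313, 0.046, 1.304, 0, 1.431], TCP at [0.204, -0.538, 0.231] pointing down, gripper open.
Joint ranges: [-2.76, 2.76], [-0.86, 1.69], [-1.03, 1.26], [-2.2, 2.34], [-1.47, 1.5], [-3.14, 3.14]. Speed limits (rad/s): [2.57, 2.57, 3.14, 3.14, 3.14, 3.14].

## Interface

Orientations are given as a unit quaternion [w, x, y, z].
In Python, from workcell import env gives the robot as it stands.
- The arm moves only by the tool carry_out, never from a script. Its argument "steps" is a list of rows, each a list of 3 entries, a list of its own where there are three numbers: the turn, a rotation vector about the tool's x, y, z in degrees, then the shift along the tool's x, y, z in cm, then the closure in counts, from 0 (fully open) to 255 (shut). A call has exactly 8 rows; each row is the pose to reach, as a shift and turn from the pose commanded when the call began, along the tool's axes at that moment; what a row does not reach only later rows make up. A row lasts 1/8 s, in which the tool goes at most 62.5 mm and 10.7 degrees, less where a joint would pass 70% of its speed; a pose out of reach is approached as far as the arm can. A call with a gripper value outside its range is refused whole. The fingers move at their own pace and stop on an object; "force" is the grip in N (left out, the last holds). Time passes only in rows, so rows that repeat a pose let the fingers close, or fill a call up. It gives the time, the measured TCP pose, the force, the opening and the grip force at its end, in the units of the state.
- env.get_state(): the state, without advancing time (a new reading comes with each control period).
- env.read_camera(name): name is "scene" or "top" or "wrist"; returns (picture, depth): 384x512x3 uint8, red, green, blue; 384x512 float32, m along the optical axis (not along the pixel's ray), 0 where there is no reading.
- env.get_calibration(name): a dict with "fx", "fy", "cx", "cy" (pixels), "origin" and "orientation" of the camera in the world. Camera axes: x right, y up, looking along -z (the intrinsics and any distortion apply to the point x, -y, -z); pixel columns grow to the right and rows downward; lengths in m; the calibration is good to about 2 mm. A picture is of the moment at which its call begins: read the wrist's pose just before it. get_calibration takes no time and is no camera call; for the wrist camera it gives the pose at the moment of the call.
- env.hand_in(): hands the job in; it is judged then, once.
The state is a dict: "clock": time; "joint_pos": joint angles; "qvel": joint speeds; "tau": joint torques, N m; "tcp_pos": TCP position; "orientation": TCP orientation; "wrist_force": force on the tool from outside, world axes, zero at the start; "ft_torque": the same for the moment, N m; "finger_gap": finger opening in m; "grip_force": force on a finger pad.
Only numpy, scipy, OpenCV 4.12 (cv2) and the standard library are available. Lean on these libraries where they do the work, as an engineer would, in place of code of your own. Each camera call takes 0.05 s, during which the arm holds its last target. There are 200 camera calls.

## Working session

There is one attempt and no reset: what is moved stays moved. The work goes in short steps, Python scripts to look and compute and a tool call to move; the robot and the scene stay as the last step left them, time stands still between calls to the robot, and variables do not carry over. Pictures are saved under pics/ and viewed, at most 14 in all, crops included, and the job is handed in when it is done.

Besides the shell and the picture viewer there is one more tool, called in YAML: its name, and indented under it one key for each argument. carry_out: Moves the arm, as the interface text tells. Its arguments: {"type":"object","properties":{"steps":{"type":"array","items":{"type":"array"}},"force":{"type":"number"}},"required":["steps"]}

```bash
mkdir -p pics; ls; cat > h.py <<'E'
import numpy as np, cv2, json
from scipy.spatial.transform import Rotation as R
from workcell import env
def q2R(q): return R.from_quat([q[1],q[2],q[3],q[0]]).as_matrix()
def look(name,save=None):
    c=env.get_calibration(name); im,d=env.read_camera(name)
    if save:
        cv2.imwrite('pics/'+save+'.png',cv2.cvtColor(im,cv2.COLOR_RGB2BGR)); np.savez('pics/'+save+'.npz',im=im,d=d,c=json.dumps({k:np.array(v).tolist() if not isinstance(v,str) else v for k,v in c.items()}))
    return im,d,c
def load(s):
    z=np.load('pics/'+s+'.npz'); return z['im'],z['d'],json.loads(str(z['c']))
def ray(c,u,v):
    d=np.stack([(np.asarray(u,float)-c['cx'])/c['fx'],-(np.asarray(v,float)-c['cy'])/c['fy'],-np.ones(np.shape(u))],-1)
    return np.array(c['origin']),d@q2R(c['orientation']).T
def onplane(c,u,v,z):
    o,d=ray(c,u,v); return o+d*((z-o[2])/d[...,2])[...,None]
def cloud(c,d):
    v,u=np.indices(d.shape); o,r=ray(c,u,v); return o+r*d[...,None]
def tri(c1,p1,c2,p2):
    o1,d1=ray(c1,*p1);o2,d2=ray(c2,*p2)
    A=np.stack([d1,-d2],1); t=np.linalg.lstsq(A,o2-o1,rcond=None)[0]
    a=o1+d1*t[0];b=o2+d2*t[1]; return (a+b)/2,np.linalg.norm(a-b)
E
python3 - <<'E'
from h import *
for n in('scene','top','wrist'):
    im,d,c=look(n,n+'0'); print(n,{k:(np.round(v,4).tolist() if not isinstance(v,str) else v) for k,v in c.items()},(d>0).mean())
print(env.get_state(),env.hold_point_z)
a=cv2.imread('pics/scene0.png');b=cv2.imread('pics/top0.png')
E
```

```text
pics
scene {'fx': 425.2878, 'fy': 425.2878, 'cx': 246.6182, 'cy': 193.2482, 'origin': [0.315, -0.5389, 0.8191], 'orientation': [0.9127, 0.3561, -0.0772, -0.1852]} 0.99609375
top {'fx': 383.4822, 'fy': 383.4822, 'cx': 255.964, 'cy': 194.009, 'origin': [0.3405, 0.0822, 1.1181], 'orientation': [-0.6824, -0.0865, 0.0919, 0.72]} 0.9959157307942709
wrist {'fx': 335.6992, 'fy': 335.6992, 'cx': 257.807, 'cy': 196.4587, 'origin': [0.2805, -0.5087, 0.3731], 'orientation': [0.8124, -0.1325, 0.093, -0.5601]} 0.9961751302083334
{'clock': 0.15, 'joint_pos': array([-1.34761409e+00,  3.13841321e-01,  4.52571695e-02,  1.30362444e+00,
        1.55110800e-05,  1.43121114e+00]), 'qvel': array([ 0.00024375, -0.0024479 ,  0.0028112 ,  0.00108877,  0.00053794,
        0.00239153]), 'tau': array([ 1.63495373e-03, -4.81064630e+01,  2.98815787e+01,  1.38857018e-02,
       -1.95218208e-04,  1.31324754e-05]), 'tcp_pos': array([ 0.20396368, -0.53719856,  0.23061314]), 'orientation': array([-7.05837550e-04,  9.83594782e-01,  1.80390706e-01, -2.17578443e-05]), 'wrist_force': array([-0.07793361, -0.47952793,  0.95202593]), 'ft_torque': array([-0.00194908, -0.02482668, -0.02484442]), 'grip_force': 0.0, 'finger_gap': 0.0849870430218533} 0.0187
```

View pics/scene0.png

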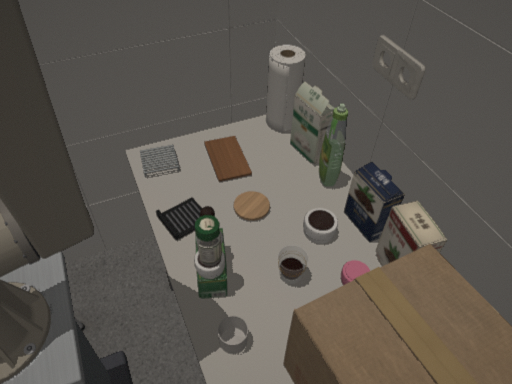

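View pics/top0.png

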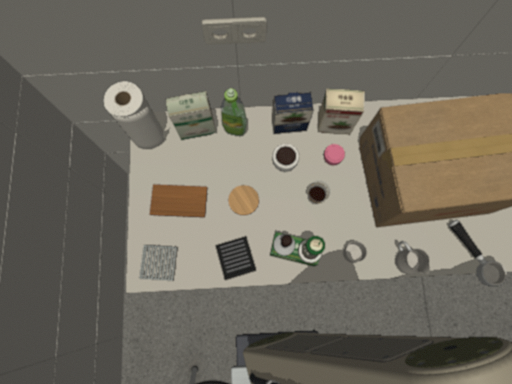

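Top view: rack (159,262), mat (236,258), round stand (243,200), board (179,201), pile (298,248), with the tamper at its left end (287,240) and the jar at its right end (313,245). The shot glass is at (318,192) and the dosing cup at (354,252). 

Candidates for the distributor: pink puck (335,154), excluded by colour; large pale bowl or puck with dark top (286,157), the larger one; pale puck under the jar (310,252), the one meant.

```bash
python3 - <<'E'
from h import *
S=load('scene0');T=load('top0')
a=cv2.imread('pics/top0.png')[215:285,250:380];b=cv2.imread('pics/scene0.png')[190:360,140:330]
a=cv2.resize(a,(390*2//2,210),interpolation=cv2.INTER_CUBIC);b=cv2.resize(b,(380,340),interpolation=cv2.INTER_CUBIC)
o=np.zeros((340,780,3),np.uint8);o[:210,:390]=a;o[:,400:]=b;cv2.imwrite('pics/crop.png',o)
for n,(im,d,c) in(('T',T),('S',S)):
    P=cloud(c,d)
    pts={'T':{'rack':(159,262),'mat':(236,258),'stand':(243,200),'board':(179,201),'table':(210,230),'jar':(315,243),'tamper':(287,240),'glass':(318,192),'cup':(354,252),'carton':(278,255)},
         'S':{'rack':(160,160),'mat':(184,217),'stand':(252,206),'board':(228,158),'table':(200,185),'jar':(207,226),'tamper':(207,212),'glass':(292,267),'cup':(233,335),'carton':(212,285)}}[n]
    for k,(u,v) in pts.items(): print(n,k,np.round(P[v,u],3), np.round(np.median(P[v-2:v+3,u-2:u+3].reshape(-1,3),0),3))
    m=(P[...,0]>.2)&(P[...,0]<.75)&(P[...,1]>-.45)&(P[...,1]<.5)
    # height map
    hm=np.clip(P[...,2]*1000,0,250).astype(np.uint8); cv2.imwrite(f'pics/h{n}.png',hm)
E
```

```text
T rack [0.442 0.355 0.001] [0.44  0.355 0.023]
T mat [0.441 0.133 0.005] [0.441 0.133 0.007]
T stand [0.609 0.105 0.016] [0.609 0.105 0.015]
T board [0.618 0.295 0.01 ] [0.617 0.295 0.013]
T table [0.527 0.207 0.   ] [ 0.528  0.207 -0.002]
T jar [ 0.448 -0.064  0.209] [ 0.448 -0.064  0.211]
T tamper [ 0.463 -0.002  0.176] [ 0.463 -0.002  0.173]
T glass [ 0.617 -0.115  0.033] [ 0.617 -0.115  0.033]
T cup [ 0.44  -0.207  0.005] [ 0.44  -0.207  0.006]
T carton [0.437 0.016 0.07 ] [0.437 0.016 0.07 ]
S rack [0.441 0.342 0.021] [0.441 0.342 0.023]
S mat [0.443 0.135 0.007] [0.442 0.135 0.006]
S stand [0.609 0.095 0.016] [0.609 0.096 0.014]
S board [0.621 0.29  0.009] [0.62  0.287 0.012]
S table [0.516 0.229 0.   ] [ 0.517  0.231 -0.001]
S jar [ 0.443 -0.07   0.21 ] [ 0.443 -0.07   0.211]
S tamper [ 0.463 -0.008  0.172] [ 0.463 -0.008  0.172]
S glass [ 0.612 -0.112  0.033] [ 0.612 -0.112  0.033]
S cup [ 0.441 -0.193  0.004] [ 0.441 -0.193  0.004]
S carton [ 0.434 -0.098  0.052] [ 0.434 -0.099  0.052]
```

View pics/crop.png

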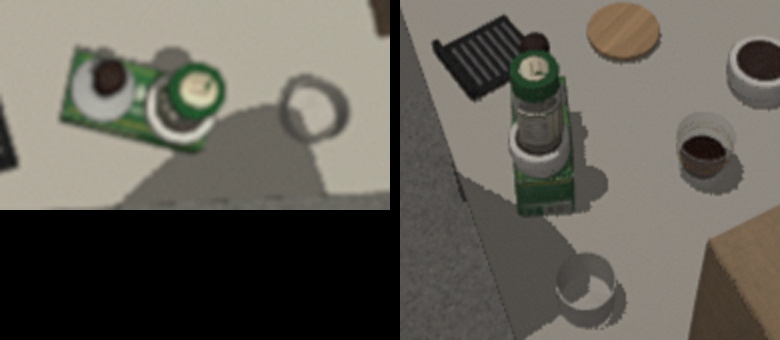

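The crop confirms the choice: the jar stands on the pale puck at the -y end of the carton, and the tamper at the +y end. Now the places and the pile, measured in both views.

```bash
cat > m.py <<'E'
from h import *
def comp(mask,seed):
    n,l,st,_=cv2.connectedComponentsWithStats(mask.astype(np.uint8)); 
    ys,xs=np.nonzero(mask); i=np.argmin((xs-seed[0])**2+(ys-seed[1])**2); return l==l[ys[i],xs[i]]
def pts(c,m,z):
    k=max(cv2.findContours(m.astype(np.uint8),cv2.RETR_EXTERNAL,cv2.CHAIN_APPROX_NONE)[0],key=len)[:,0]
    return onplane(c,k[:,0],k[:,1],z)[:,:2].astype(np.float32)*1000
def rect(p): r=cv2.minAreaRect(p); return [np.round(r[0],1).tolist(),np.round(r[1],1).tolist(),round(r[2],1)]
def circ(p): r=cv2.fitEllipse(p); return [np.round(r[0],1).tolist(),np.round(r[1],1).tolist()]
E
python3 - <<'E'
from m import *
seeds={'T':dict(rack=(159,262),mat=(236,258),stand=(243,200),board=(179,201),jar=(315,243),tamper=(287,240),cup=(354,252),glass=(318,192)),
'S':dict(rack=(160,160),mat=(184,217),stand=(252,206),board=(228,158),jar=(207,226),tamper=(207,212),cup=(233,335),glass=(292,267))}
for n in 'TS':
    im,d,c=load({'T':'top0','S':'scene0'}[n]); P=cloud(c,d); s=seeds[n]
    hsv=cv2.cvtColor(im,cv2.COLOR_RGB2HSV); H,Sa,V=cv2.split(hsv); z=P[...,2]
    near=lambda k,r:(np.hypot(P[...,0]-P[s[k][1],s[k][0],0],P[...,1]-P[s[k][1],s[k][0],1])<r)
    wood=(Sa>80)&(H<20)&(z<.04)
    print(n,'board',rect(pts(c,comp(wood,s['board']),.012)))
    print(n,'stand',circ(pts(c,comp(wood,s['stand']),.014)))
    m=cv2.morphologyEx(((z>.012)&near('rack',.08)).astype(np.uint8),cv2.MORPH_CLOSE,np.ones((5,5)))
    print(n,'rack',rect(pts(c,comp(m>0,s['rack']),.025)))
    m=cv2.morphologyEx(((V<75)&(z<.06)&near('mat',.09)).astype(np.uint8),cv2.MORPH_CLOSE,np.ones((7,7)))
    print(n,'mat+lip',rect(pts(c,comp(m>0,s['mat']),.006)))
    Q=P*1000
    sel=(z>.19)&near('jar',.06); print(n,'jar top',circ(pts(c,comp(sel&(z>.203),s['jar']),.21)),np.median(z[sel&(z>.203)]))
    sel=(z>.165)&near('tamper',.04)&(V<110)&(Sa<130); sel&=~((H>35)&(H<90)&(Sa>90)); print(n,'tamper top n',sel.sum(),np.median(Q[sel],0).round(1))
    C=np.array([.445,-.035]);nr=np.hypot(P[...,0]-C[0],P[...,1]-C[1])<.12
    sel=nr&(z>.095)&(z<.112); print(n,'dist top',sel.sum(),circ(Q[sel][:,:2].astype(np.float32)) if 0 else [Q[sel].min(0).round(),Q[sel].max(0).round(),np.median(Q[sel],0).round()])
    sel=nr&(z>.055); print(n,'carton',[rect(Q[nr&(z>.06)&(z<.078)][:,:2].astype(np.float32))])
    for k in('cup','glass'):
        sel=near(k,.06)&(z>.043)&(z<.08);print(n,k,np.round((Q[sel].min(0)+Q[sel].max(0))/2),Q[sel][:,2].max().round())
E
```

```text
T board [[619.3, 296.8], [162.8, 93.3], 84.4]
T stand [[610.5, 104.4], [86.6, 88.0]]
T rack [[438.5, 353.9], [95.4, 94.5], 83.4]
T mat+lip [[443.3, 135.3], [100.4, 90.5], 13.7]
T jar top [[442.9, -63.9], [43.6, 43.9]] 0.2107752774414438
T tamper top n 104 [463.1   0.6 171.4]
T dist top 143 [array([411., -91.,  95.]), array([470.,  14., 111.]), array([424., -49., 104.])]
T carton [[[452.9, -32.1], [132.1, 62.7], 73.3]]
T cup [ 436. -201.   49.] 55.0
T glass [ 609. -109.   59.] 75.0
S board [[618.1, 292.2], [168.4, 93.2], 84.3]
S stand [[609.2, 100.8], [87.9, 91.8]]
S rack [[437.8, 343.6], [100.2, 93.8], 83.4]
S mat+lip [[440.6, 139.0], [103.0, 110.5], 13.6]
S jar top [[442.7, -68.7], [44.1, 48.8]] 0.20998710320039116
S tamper top n 109 [463.1  -3.8 171.2]
S dist top 327 [array([ 411., -100.,   95.]), array([472., -43., 112.]), array([432., -86., 104.])]
S carton [[[454.3, -35.6], [134.9, 60.5], 72.6]]
S cup [ 437. -203.   49.] 54.0
S glass [ 610. -112.   58.] 74.0
```

```bash
cat > mv.py <<'E'
from h import *
def rel(target,ang_y=None,s=None):
    """shift (cm, tool axes) and turn about tool z (deg) to TCP target with tool y at world angle ang_y deg (mod 180)"""
    s=s or env.get_state(); M=q2R(s['orientation']); sh=M.T@(np.array(target)-s['tcp_pos'])*100
    a=np.degrees(np.arctan2(M[1,1],M[0,1])); t=0 if ang_y is None else ((ang_y-a+90)%180)-90
    return np.round(sh,2),'turn z',round(-t,1),'yang',round(a,1),'tilt',np.round(M[:,2],3)
E
python3 - <<'E'
from mv import *
im,d,c=load('top0');P=cloud(c,d)
m=(P[...,1]<-.2)&(P[...,2]>.06)&(P[...,0]>.1)&(P[...,1]>-.7)&(P[...,0]<.9)
q=P[m];print('box near',q[np.argsort(q[:,0])[::len(q)//8]].round(2)[:4], q[:,2].max(), [q[(q[:,0]<x)&(q[:,0]>x-.05)][:,1].max(initial=-9).round(2) for x in (.3,.35,.4,.45,.5,.55,.6,.7)])
s=env.get_state();c=env.get_calibration('wrist');M=q2R(s['orientation'])
print('cam in tool',M.T@(c['origin']-s['tcp_pos']),'view dir tool',M.T@-q2R(c['orientation'])[:,2])
print(rel([.40,.05,.33],-16.7))
print(rel([.443,-.066,.30],-16.7))
E
```

```text
box near [[ 0.37 -0.37  0.08]
 [ 0.53 -0.37  0.22]
 [ 0.57 -0.4   0.22]
 [ 0.61 -0.34  0.22]] 0.2312987798735433 [np.float64(-9.0), np.float64(-9.0), np.float64(-0.32), np.float64(-0.32), np.float64(-0.32), np.float64(-0.27), np.float64(-0.27), np.float64(-0.26)]
cam in tool [ 0.08171177  0.00032955 -0.14254837] view dir tool [-3.19754507e-01 -7.56828731e-04  9.47500123e-01]
(array([ 39.17, -47.96,  -9.86]), 'turn z', np.float64(-52.5), 'yang', np.float64(-69.2), 'tilt', array([-0.   ,  0.001, -1.   ]))
(array([ 39.07, -35.58,  -6.88]), 'turn z', np.float64(-52.5), 'yang', np.float64(-69.2), 'tilt', array([-0.   ,  0.001, -1.   ]))
```

```bash
python3 - <<'E'
from mv import *
print(rel([.46,.10,.36],-16.7))
E
```

```text
(array([ 46.55, -50.51, -12.86]), 'turn z', np.float64(-52.5), 'yang', np.float64(-69.2), 'tilt', array([-0.   ,  0.001, -1.   ]))
```

carry_out:
  steps:
    - [[0,0,-5],[2,-2.2,-4],0]
    - [[0,0,-13],[7,-7,-8],0]
    - [[0,0,-21],[11.5,-11.5,-10],0]
    - [[0,0,-29],[16,-16,-11],0]
    - [[0,0,-37],[20.5,-20.5,-12],0]
    - [[0,0,-43],[25,-25,-12.5],0]
    - [[0,0,-48],[29.5,-29.5,-12.9],0]
    - [[0,0,-52.5],[34,-34,-12.9],0]
  force: 40

```text
clock: 1.15
tcp_pos: [0.3901, -0.1233, 0.36]
orientation: [0.001, 0.802, 0.598, 0.0]
wrist_force: [1.5, -0.2, 0.1]
finger_gap: 0.0853
grip_force: 0.0
```

```bash
python3 - <<'E'
from mv import *
print(rel([.46,.10,.36],-16.7))
E
```

```text
(array([ 2.339e+01,  3.300e-01, -1.000e-02]), 'turn z', np.float64(0.1), 'yang', np.float64(-16.6), 'tilt', array([ 0.001, -0.001, -1.   ]))
```

carry_out:
  steps:
    - [[0,0,0],[5,0,0],0]
    - [[0,0,0],[11,0,0],0]
    - [[0,0,0],[17,0,0],0]
    - [[0,0,0],[21.5,0,0],0]
    - [[0,0,0],[23.4,0,0],0]
    - [[0,0,0],[23.4,0,0],0]
    - [[0,0,0],[23.4,0,0],0]
    - [[0,0,0],[23.4,0,0],0]

```text
clock: 2.15
tcp_pos: [0.4567, 0.0981, 0.3597]
orientation: [0.0, 0.803, 0.596, -0.0]
wrist_force: [0.0, 0.2, -0.4]
finger_gap: 0.0853
grip_force: 0.0
```

```bash
python3 - <<'E'
from mv import *
im,d,c=look('wrist','w1')
E
```

```text
(no output)
```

View pics/w1.png

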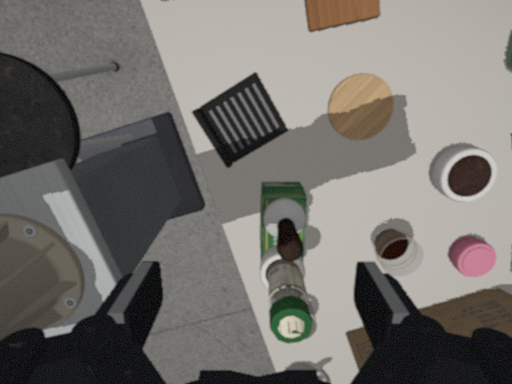

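Wrist view: mat (240,120), stand (361,106), carton (284,210), tamper handle top (289,250), jar cap (291,320), clear of the fingers. The pink and the large pucks at the right are left alone. Measuring.

```bash
python3 - <<'E'
from m import *; from mv import rel
im,d,c=load('w1');P=cloud(c,d);z=P[...,2];Q=P*1000
H,Sa,V=cv2.split(cv2.cvtColor(im,cv2.COLOR_RGB2HSV))
wood=(Sa>80)&(H<20)&(z<.04); print('stand',circ(pts(c,comp(wood,(361,106)),.014)),Q[104:108,358:364,2].mean())
v,u=np.indices(z.shape)
m=(u>185)&(u<295)&(v>65)&(v<172)&(z<.04)&(V<85)&(Sa<90)
m=comp(cv2.morphologyEx(m.astype(np.uint8),cv2.MORPH_CLOSE,np.ones((9,9)))>0,(240,120))
lip=m&(z>.017)&(z<.03); print('lip',rect(Q[lip][:,:2].astype(np.float32)),lip.sum()); 
low=m&(z<.013); print('matlow',rect(pts(c,comp(low,(240,120)),.006)), 'matall',rect(pts(c,m,.006)),np.median(z[low]))
box=(u>240)&(u<330)&(v>170)&(v<350)
cap=box&(z>.2)&(H>35)&(H<90)&(Sa>80); cap=cv2.morphologyEx(cap.astype(np.uint8),cv2.MORPH_CLOSE,np.ones((15,15)))>0
print('jarcap',rect(pts(c,comp(cap,(291,320)),.21)),np.median(z[cap]))
t=box&(z>.166)&(z<.185)&(V<100)&(Sa<140)&(v<275);print('tamper',t.sum(),circ(pts(c,comp(t,(289,250)),.172)),np.percentile(z[t],95))
ft=box&(z>.072)&(z<.11)&(Sa<60)&(v<235); print('foot',np.percentile(z[ft],[5,50,95]),rect(Q[ft][:,:2].astype(np.float32)))
di=box&(z>.09)&(z<.11)&(v>240)&(Sa<70);print('dist',di.sum(),Q[di].min(0).round(),Q[di].max(0).round())
ct=box&(z>.06)&(z<.076);print('carton',rect(Q[ct][:,:2].astype(np.float32)))
E
```

```text
stand [[608.4, 104.5], [87.5, 88.1]] 13.750044826368816
lip [[396.0, 123.1], [9.1, 92.8], 13.4] 422
matlow [[445.0, 135.3], [95.9, 93.0], 13.8] matall [[440.2, 132.6], [106.8, 96.2], 13.5] 0.006058927043334106
jarcap [[444.6, -61.5], [48.3, 42.2], 73.9] 0.20983130213085804
tamper 433 [[463.8, 1.2], [26.5, 26.8]] 0.17269387611757928
foot [0.07420224 0.08400473 0.09331359] [[463.1, 0.2], [54.6, 58.6], 71.2]
dist 469 [410. -82.  90.] [471. -35. 110.]
carton [[458.0, -17.0], [96.8, 61.2], 73.3]
```

```bash
python3 - <<'E'
from mv import *
print(rel([.4438,-.0650,.169],-16.7))
E
```

```text
(array([-15.99,   3.47,  19.08]), 'turn z', np.float64(-0.1), 'yang', np.float64(-16.8), 'tilt', array([ 0., -0., -1.]))
```

carry_out:
  steps:
    - [[0,0,0],[-5,1,3],0]
    - [[0,0,0],[-11,2.5,6],0]
    - [[0,0,0],[-15,3.4,8],0]
    - [[0,0,0],[-16,3.5,10],0]
    - [[0,0,0],[-16,3.5,14],0]
    - [[0,0,0],[-16,3.5,18],0]
    - [[0,0,0],[-16,3.5,19],0]
    - [[0,0,0],[-16,3.5,19],0]

```text
clock: 3.2
tcp_pos: [0.4442, -0.0646, 0.1699]
orientation: [-0.0, 0.803, 0.597, -0.0]
wrist_force: [0.5, -0.7, 0.9]
finger_gap: 0.0849
grip_force: 0.0
```

carry_out:
  steps:
    - [[0,0,0],[0,0,0],60]
    - [[0,0,0],[0,0,0],110]
    - [[0,0,0],[0,0,0],160]
    - [[0,0,0],[0,0,0],200]
    - [[0,0,0],[0,0,0],200]
    - [[0,0,0],[0,0,-1],200]
    - [[0,0,0],[0,0,-4],200]
    - [[0,0,0],[0,0,-8],200]
  force: 35

```text
clock: 4.2
tcp_pos: [0.4436, -0.064, 0.2501]
orientation: [-0.001, 0.802, 0.597, -0.001]
wrist_force: [1.3, -0.1, -0.4]
finger_gap: 0.0442
grip_force: 36.0
```

carry_out:
  steps:
    - [[0,0,0],[1,0,-3],200]
    - [[0,0,0],[6,-1,-4],200]
    - [[0,0,0],[12,-2.5,-4],200]
    - [[0,0,0],[18,-4,-4],200]
    - [[0,0,0],[24,-5.5,-4],200]
    - [[0,0,0],[29,-6.5,-4],200]
    - [[0,0,0],[30.5,-6.5,-4],200]
    - [[0,0,0],[30.5,-6.5,-4],200]

```text
clock: 5.2
tcp_pos: [0.4698, 0.2469, 0.2894]
orientation: [0.0, 0.802, 0.598, -0.0]
wrist_force: [0.6, -0.6, -0.5]
finger_gap: 0.0444
grip_force: 36.1
```

```bash
python3 - <<'E'
from mv import *
im,d,c=look('wrist','w2')
E
```

```text
(no output)
```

View pics/w2.png

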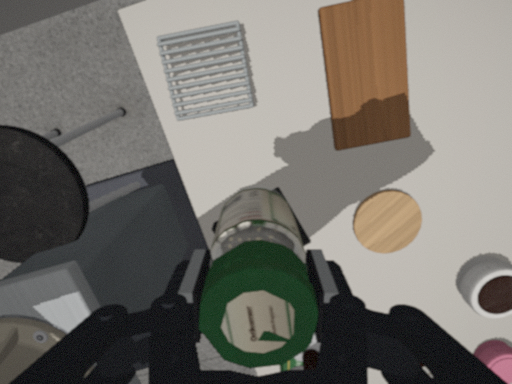

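The jar is held. The rack is at (206,71), the board at (368,72) (its far edge right at the picture's border), the stand at (388,221).

```bash
python3 - <<'E'
from m import *; from mv import rel
im,d,c=load('w2');P=cloud(c,d);z=P[...,2];Q=P*1000
H,Sa,V=cv2.split(cv2.cvtColor(im,cv2.COLOR_RGB2HSV)); v,u=np.indices(z.shape)
m=(z>.015)&(z<.035)&(u>145)&(u<265)&(v<130); m=cv2.morphologyEx(m.astype(np.uint8),cv2.MORPH_CLOSE,np.ones((11,11)))>0
print('rack',rect(pts(c,comp(m,(206,71)),.025)),np.percentile(z[m&(z>.015)],[50,95]),rect(Q[m&(z>.018)][:,:2].astype(np.float32)))
wood=(Sa>80)&(H<20)&(z<.04); print('stand',circ(pts(c,comp(wood,(388,221)),.014)))
b=comp(wood,(370,70)); print('board',rect(pts(c,b,.012)),np.median(z[b]), cv2.boxPoints(cv2.minAreaRect(pts(c,b,.012))).round(1).tolist(), np.nonzero(b)[0].min())
hj=(v>185)&(u>205)&(u<310)&(z>.12)&(z<.3); print('jar pts',Q[hj].min(0),Q[hj].max(0))
g=hj&(H>35)&(H<90)&(Sa>80);print('cap',np.percentile(z[g],[5,95]))
print(rel([.438,.351,.12]))
E
```

```text
rack [[438.6, 353.7], [93.3, 94.6], 83.4] [0.02412994 0.02603981] [[443.4, 353.5], [94.7, 105.3], 83.4]
stand [[608.4, 106.5], [86.9, 90.4]]
board [[617.1, 297.4], [162.6, 93.6], 84.5] 0.01176906625811086 [[562.7000122070312, 221.0], [655.9000244140625, 212.0], [671.5999755859375, 373.79998779296875], [578.4000244140625, 382.79998779296875]] 0
jar pts [448.49401839   4.262794   120.36451654] [494.86494635 269.76873661 299.9985765 ]
cap [0.28779137 0.29763171]
(array([ 9.17, -6.05, 16.94]), 'turn z', 0, 'yang', np.float64(-16.7), 'tilt', array([-0.001, -0.001, -1.   ]))
```

carry_out:
  steps:
    - [[0,0,0],[4,-2.7,1],200]
    - [[0,0,0],[8.5,-5.6,4],200]
    - [[0,0,0],[9.2,-6.0,9],200]
    - [[0,0,0],[9.2,-6.0,14],200]
    - [[0,0,0],[9.2,-6.0,17.5],200]
    - [[0,0,0],[9.2,-6.0,18.8],200]
    - [[0,0,0],[9.2,-6.0,19.3],200]
    - [[0,0,0],[9.2,-6.0,19.6],200]

```text
clock: 6.25
tcp_pos: [0.4401, 0.3519, 0.095]
orientation: [0.0, 0.803, 0.596, 0.001]
wrist_force: [0.9, 0.5, -1.2]
finger_gap: 0.0442
grip_force: 36.1
```

carry_out:
  steps:
    - [[0,0,0],[0,0,0.1],200]
    - [[0,0,0],[0,0,0.2],200]
    - [[0,0,0],[0,0,0.25],200]
    - [[0,0,0],[0,0,0.25],200]
    - [[0,0,0],[0,0,0.25],120]
    - [[0,0,0],[0,0,0.25],50]
    - [[0,0,0],[0,0,0.25],0]
    - [[0,0,0],[0,0,0.25],0]

```text
clock: 7.25
tcp_pos: [0.4388, 0.3518, 0.0909]
orientation: [0.0, 0.802, 0.597, -0.0]
wrist_force: [0.5, 1.2, -0.9]
finger_gap: 0.0854
grip_force: 0.0
```

```bash
python3 - <<'E'
from mv import *
im,d,c=look('top','t2'); P=cloud(c,d)*1000; z=P[...,2]
m=(z>115)&(z<140)&(abs(P[...,0]-438)<50)&(abs(P[...,1]-352)<60);H,S,V=cv2.split(cv2.cvtColor(im,cv2.COLOR_RGB2HSV)); m&=(H>35)&(H<90)&(S>80)
print(m.sum(),P[m].min(0),P[m].max(0),np.percentile(z[m],[50,95]))
print(rel([.4635,0,.25]))
E
```

```text
66 [418.73753823 328.57272519 116.42267727] [453.91012568 350.75561519 134.3991324 ] [130.20373274 133.29142972]
(array([-32.99,  12.49, -15.9 ]), 'turn z', 0, 'yang', np.float64(-16.7), 'tilt', array([-0., -0., -1.]))
```

carry_out:
  steps:
    - [[0,0,0],[0,0,-5],0]
    - [[0,0,0],[0,0,-11],0]
    - [[0,0,0],[-4,1.5,-14],0]
    - [[0,0,0],[-10,3.8,-14],0]
    - [[0,0,0],[-16,6.1,-14],0]
    - [[0,0,0],[-22,8.3,-14],0]
    - [[0,0,0],[-28,10.6,-14],0]
    - [[0,0,0],[-33,12.5,-14],0]

```text
clock: 8.3
tcp_pos: [0.4635, -0.0021, 0.2314]
orientation: [0.0, 0.802, 0.597, 0.0]
wrist_force: [1.0, 0.5, 0.9]
finger_gap: 0.0853
grip_force: 0.0
```

```bash
python3 - <<'E'
from mv import *
s=env.get_state();print(s['tcp_pos'],rel([.4635,.0005,.131]))
E
```

```text
[ 0.46354946 -0.00211108  0.23135784] (array([ 0.25, -0.09, 10.04]), 'turn z', 0, 'yang', np.float64(-16.7), 'tilt', array([ 0.001, -0.   , -1.   ]))
```

carry_out:
  steps:
    - [[0,0,0],[0,0,3],0]
    - [[0,0,0],[0,0,7],0]
    - [[0,0,0],[0,0,9.7],0]
    - [[0,0,0],[0,0,10],0]
    - [[0,0,0],[0,0,10],60]
    - [[0,0,0],[0,0,10],130]
    - [[0,0,0],[0,0,10],200]
    - [[0,0,0],[0,0,10],230]
  force: 60

```text
clock: 9.3
tcp_pos: [0.4647, -0.0002, 0.1324]
orientation: [0.001, 0.802, 0.597, 0.001]
wrist_force: [-0.1, 0.5, 6.4]
finger_gap: 0.028
grip_force: 58.8
```

carry_out:
  steps:
    - [[0,0,0],[0,0,0],230]
    - [[0,0,0],[0,0,0],230]
    - [[0,0,0],[0,0,0],230]
    - [[0,0,0],[0,0,-0.5],230]
    - [[0,0,0],[0,0,-2],230]
    - [[0,0,0],[0,0,-4],230]
    - [[0,0,0],[0,0,-5],230]
    - [[0,0,0],[0,0,-5],230]

```text
clock: 10.3
tcp_pos: [0.4642, -0.0002, 0.182]
orientation: [0.001, 0.802, 0.597, 0.001]
wrist_force: [0.4, -0.4, -3.2]
finger_gap: 0.0275
grip_force: 59.4
```

carry_out:
  steps:
    - [[0,0,0],[4,-1.8,0],230]
    - [[0,0,0],[9,-4.1,0],230]
    - [[0,0,0],[12,-5.5,2],230]
    - [[0,0,0],[12.4,-5.7,5],230]
    - [[0,0,0],[12.4,-5.7,8],230]
    - [[0,0,0],[12.4,-5.7,10],230]
    - [[0,0,0],[12.4,-5.7,10.7],230]
    - [[0,0,0],[12.4,-5.7,11],230]

```text
clock: 11.3
tcp_pos: [0.4446, 0.1349, 0.0708]
orientation: [-0.0, 0.802, 0.597, -0.0]
wrist_force: [0.3, 0.3, -3.0]
finger_gap: 0.028
grip_force: 59.6
```

```bash
python3 - <<'E'
from m import *; from mv import *
im,d,c=look('wrist','w3');im,d,c=look('top','t3');s=env.get_state();print(s['tcp_pos'],s['wrist_force'],rel([.4453,.135,.068]))
P=cloud(c,d)*1000;z=P[...,2];H,S,V=cv2.split(cv2.cvtColor(im,cv2.COLOR_RGB2HSV));v,u=np.indices(z.shape)
cap=(u>140)&(u<185)&(v>235)&(v<285)&(H>35)&(H<90)&(S>80)
k=comp(cv2.morphologyEx(cap.astype(np.uint8),cv2.MORPH_CLOSE,np.ones((9,9)))>0,(160,260))
print('jar',circ(pts(c,k,.131)),np.median(z[k]))
E
```

```text
[0.44506162 0.13498367 0.07140208] [-0.07436676  1.16809233 -3.15983879] (array([0.01, 0.02, 0.34]), 'turn z', 0, 'yang', np.float64(-16.7), 'tilt', array([ 0.001, -0.   , -1.   ]))
jar [[437.1, 348.1], [39.5, 44.8]] 130.84300599456768
```

View pics/w3.png

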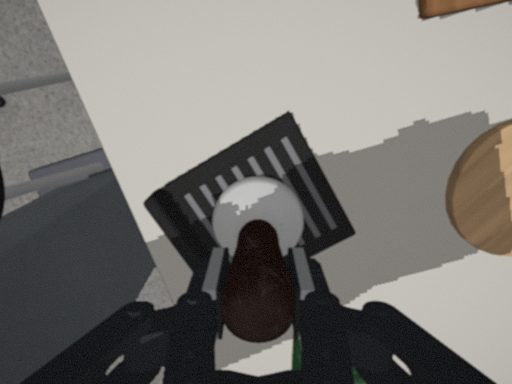

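Tamper held above the mat, foot at (258,215), jar standing on the rack about 5 mm off its centre. Lower and release.

carry_out:
  steps:
    - [[0,0,0],[0,0,0.2],230]
    - [[0,0,0],[0,0,0.35],230]
    - [[0,0,0],[0,0,0.45],230]
    - [[0,0,0],[0,0,0.45],230]
    - [[0,0,0],[0,0,0.45],230]
    - [[0,0,0],[0,0,0.45],180]
    - [[0,0,0],[0,0,0.45],80]
    - [[0,0,0],[0,0,0.45],0]

```text
clock: 12.4
tcp_pos: [0.445, 0.1352, 0.0666]
orientation: [0.0, 0.802, 0.597, 0.0]
wrist_force: [-0.0, 0.7, 0.2]
finger_gap: 0.0632
grip_force: 0.0
```

carry_out:
  steps:
    - [[0,0,0],[0,0,0],0]
    - [[0,0,0],[0,0,0],0]
    - [[0,0,0],[0,0,-3],0]
    - [[0,0,0],[0,0,-8],0]
    - [[0,0,0],[-4,1.5,-13],0]
    - [[0,0,0],[-8,2.5,-15],0]
    - [[0,0,0],[-12,3.5,-15],0]
    - [[0,0,0],[-12,3.5,-15],0]

```text
clock: 13.4
tcp_pos: [0.444, 0.0079, 0.2171]
orientation: [0.001, 0.804, 0.595, 0.0]
wrist_force: [0.7, -0.5, -0.2]
finger_gap: 0.0857
grip_force: 0.0
```

```bash
python3 - <<'E'
from m import *; from mv import *
im,d,c=look('wrist','w4');s=env.get_state();print(s['tcp_pos'])
P=cloud(c,d)*1000;z=P[...,2];H,S,V=cv2.split(cv2.cvtColor(im,cv2.COLOR_RGB2HSV))
E
```

```text
[0.44374904 0.00913036 0.21674433]
```

View pics/w4.png

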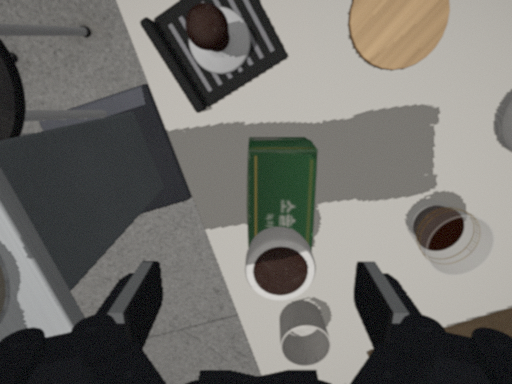

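Tamper stands on the mat (foot at 220,42); distributor top at (282,268) on the carton (283,190), and the dosing cup at (303,332) beyond it.

```bash
python3 - <<'E'
from m import *; from mv import *
im,d,c=load('w4');P=cloud(c,d);z=P[...,2];Q=P*1000;H,S,V=cv2.split(cv2.cvtColor(im,cv2.COLOR_RGB2HSV));v,u=np.indices(z.shape)
k=(u>235)&(u<325)&(v>215)&(v<310)&(z>.098)&(z<.11); k=comp(cv2.morphologyEx(k.astype(np.uint8),cv2.MORPH_CLOSE,np.ones((15,15)))>0,(281,270))
print('dist',circ(pts(c,k,.104)),np.median(z[k]))
g=(u>235)&(u<330)&(v>130)&(v<300)&(z>.06)&(z<.076)&(H>35)&(H<95);print('carton',rect(Q[g][:,:2].astype(np.float32)),np.median(z[g]),cv2.boxPoints(cv2.minAreaRect(Q[g][:,:2].astype(np.float32))).round().tolist())
f=(u>180)&(u<255)&(v<85)&(z>.01)&(z<.04)&(V>110)&(S<50)
print('foot',circ(pts(c,comp(f,(235,60)),.012)),rect(Q[f][:,:2].astype(np.float32)),np.percentile(z[f],[5,50,95]))
cu=(u>270)&(u<335)&(v>295)&(v<370)&(z>.045)&(z<.056);print('cup',rect(Q[cu][:,:2].astype(np.float32)))
print(rel([.4425,-.0655,.07],-16.7))
E
```

```text
dist [[441.2, -65.1], [60.4, 62.7]] 0.10502446487798867
carton [[457.9, -17.2], [96.9, 62.1], 72.7] 0.07332801158802504 [[414.0, -54.0], [473.0, -73.0], [502.0, 20.0], [443.0, 38.0]]
foot [[443.2, 133.0], [52.3, 54.6]] [[445.6, 129.4], [57.3, 47.9], 26.4] [0.01426796 0.0186534  0.02469048]
cup [[436.4, -201.8], [57.6, 58.1], 23.6]
(array([-7.18,  2.04, 14.67]), 'turn z', np.float64(-0.2), 'yang', np.float64(-16.9), 'tilt', array([ 0.,  0., -1.]))
```

```bash
python3 - <<'E'
from h import *
for n,zt in(('w4',.2167),('w1',.3597)):
    im,d,c=load(n);P=cloud(c,d)
    for b in((100,165,255,330),(350,420,255,330)):
        q=P[b[2]:b[3],b[0]:b[1]].reshape(-1,3);q=q[q[:,2]>zt-.05]; print(n,(zt-np.percentile(q[:,2],[0,1,5,20])).round(4),q[q[:,2].argmin()].round(3))
E
```

```text
w4 [-0.0129 -0.0149 -0.0182 -0.0256] [0.402 0.02  0.23 ]
w4 [-0.0129 -0.0147 -0.0181 -0.0258] [ 0.485 -0.005  0.23 ]
w1 [-0.0125 -0.0145 -0.0178 -0.0253] [0.416 0.115 0.372]
w1 [-0.0126 -0.0145 -0.0177 -0.0253] [0.498 0.088 0.372]
```

carry_out:
  steps:
    - [[0,0,0],[-4,1,2],0]
    - [[0,0,0],[-7.1,1.9,5],0]
    - [[0,0,0],[-7.1,1.9,10],0]
    - [[0,0,0],[-7.1,1.9,13.5],0]
    - [[0,0,0],[-7.1,1.9,14.8],0]
    - [[0,0,0],[-7.1,1.9,14.8],0]
    - [[0,0,0],[-7.1,1.9,14.8],0]
    - [[0,0,0],[-7.1,1.9,14.8],0]

```text
clock: 14.45
tcp_pos: [0.4427, -0.0636, 0.07]
orientation: [0.001, 0.802, 0.597, 0.001]
wrist_force: [-0.2, -0.2, -0.2]
finger_gap: 0.0856
grip_force: 0.0
```

```bash
python3 - <<'E'
from mv import *
s=env.get_state();print(s['tcp_pos'],s['wrist_force'],rel([.4415,-.065,.068],-17))
E
```

```text
[ 0.44271647 -0.06361936  0.06999253] [-0.23022625 -0.19970163 -0.19132963] (array([-0.17, -0.08,  0.2 ]), 'turn z', np.float64(0.3), 'yang', np.float64(-16.7), 'tilt', array([ 0.003, -0.001, -1.   ]))
```

Good enough; close.

carry_out:
  steps:
    - [[0,0,0],[-0.1,-0.1,0.1],0]
    - [[0,0,0],[-0.1,-0.1,0.1],40]
    - [[0,0,0],[-0.1,-0.1,0.1],80]
    - [[0,0,0],[-0.1,-0.1,0.1],120]
    - [[0,0,0],[-0.1,-0.1,0.1],140]
    - [[0,0,0],[-0.1,-0.1,0.1],140]
    - [[0,0,0],[-0.1,-0.1,0.1],140]
    - [[0,0,0],[-0.1,-0.1,0.1],140]
  force: 60

```text
clock: 15.45
tcp_pos: [0.4412, -0.0645, 0.0684]
orientation: [0.001, 0.802, 0.597, 0.001]
wrist_force: [0.8, -0.2, 5.2]
finger_gap: 0.0608
grip_force: 65.2
```

carry_out:
  steps:
    - [[0,0,0],[0,0,-0.3],140]
    - [[0,0,0],[0,0,-1],140]
    - [[0,0,0],[0,0,-2],140]
    - [[0,0,0],[0,0,-4],140]
    - [[0,0,0],[0,0,-7],140]
    - [[0,0,0],[0,0,-9],140]
    - [[0,0,0],[0,0,-9.5],140]
    - [[0,0,0],[0,0,-9.5],140]

```text
clock: 16.45
tcp_pos: [0.4402, -0.0641, 0.1626]
orientation: [0.0, 0.802, 0.597, 0.0]
wrist_force: [-0.5, 0.2, -3.7]
finger_gap: 0.0609
grip_force: 66.2
```

```bash
python3 - <<'E'
from m import *; from mv import *
im,d,c=look('top','t5');s=env.get_state();print(s['tcp_pos'],s['wrist_force'],rel([.609,.105,.13]))
im,d,c=look('wrist','w5')
P=cloud(c,d);z=P[...,2];Q=P*1000;H,S,V=cv2.split(cv2.cvtColor(im,cv2.COLOR_RGB2HSV));v,u=np.indices(z.shape)
k=(u>210)&(u<310)&(v>215)&(v<360)&(z>.15)&(z<.25); print('held',k.sum(),np.percentile(z[k],[1,50,99]))
g=(u>150)&(u<380)&(z>.06)&(z<.08)&(H>35)&(H<95);print('carton',rect(Q[g][:,:2].astype(np.float32)),np.median(z[g]))
E
```

```text
[ 0.4397687  -0.06392176  0.16204054] [-0.30098315  0.33721415 -4.06362468] (array([21.05, 11.35,  3.19]), 'turn z', 0, 'yang', np.float64(-16.7), 'tilt', array([-0.001,  0.   , -1.   ]))
held 13504 [0.16793055 0.19921169 0.20073221]
carton [[453.8, -30.8], [123.8, 62.0], 72.7] 0.07330092220712225
```

carry_out:
  steps:
    - [[0,0,0],[4,2,0],140]
    - [[0,0,0],[9,4.7,0],140]
    - [[0,0,0],[14,7.4,0],140]
    - [[0,0,0],[19,10.2,2],140]
    - [[0,0,0],[21,11.3,5],140]
    - [[0,0,0],[21,11.3,9],140]
    - [[0,0,0],[21,11.3,12],140]
    - [[0,0,0],[21,11.3,13],140]

```text
clock: 17.55
tcp_pos: [0.6061, 0.1045, 0.0289]
orientation: [-0.002, 0.802, 0.597, -0.003]
wrist_force: [-0.2, 1.3, -3.7]
finger_gap: 0.0609
grip_force: 66.4
```

```bash
python3 - <<'E'
from m import *; from mv import *
s=env.get_state();print(s['tcp_pos'],s['wrist_force'],rel([.6088,.105,.012]))
im,d,c=look('wrist','w6')
E
```

```text
[0.60609768 0.10453351 0.02893277] [-0.15395498  1.2784907  -3.66202507] (array([0.13, 0.26, 1.69]), 'turn z', 0, 'yang', np.float64(-16.7), 'tilt', array([-0.007, -0.   , -1.   ]))
```

View pics/w6.png

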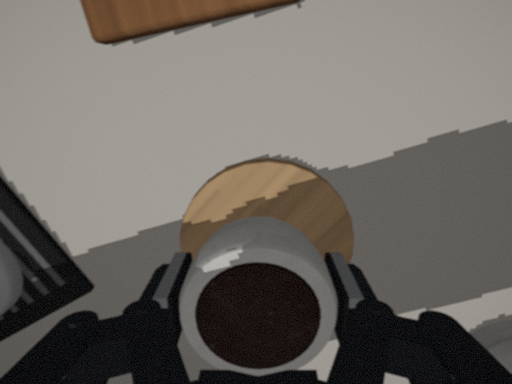

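Puck is held level over the stand (disc centred near (267,225)). Lower.

carry_out:
  steps:
    - [[0,0,0],[0.1,0.2,0.5],140]
    - [[0,0,0],[0.1,0.2,1.0],140]
    - [[0,0,0],[0.1,0.2,1.2],140]
    - [[0,0,0],[0.1,0.2,1.4],140]
    - [[0,0,0],[0.1,0.2,1.5],140]
    - [[0,0,0],[0.1,0.2,1.6],140]
    - [[0,0,0],[0.1,0.2,1.6],140]
    - [[0,0,0],[0.1,0.2,1.6],140]

```text
clock: 18.6
tcp_pos: [0.6111, 0.1049, 0.0167]
orientation: [0.0, 0.802, 0.597, 0.0]
wrist_force: [-0.2, -0.2, -4.0]
finger_gap: 0.0606
grip_force: 66.4
```

carry_out:
  steps:
    - [[0,0,0],[0,-0.1,0.2],140]
    - [[0,0,0],[0,-0.2,0.4],140]
    - [[0,0,0],[0,-0.2,0.5],140]
    - [[0,0,0],[0,-0.2,0.5],140]
    - [[0,0,0],[0,-0.2,0.5],110]
    - [[0,0,0],[0,-0.2,0.5],60]
    - [[0,0,0],[0,-0.2,0.5],0]
    - [[0,0,0],[0,-0.2,0.5],0]

```text
clock: 19.6
tcp_pos: [0.6096, 0.1055, 0.0121]
orientation: [0.0, 0.802, 0.597, 0.0]
wrist_force: [0.3, 0.6, 0.2]
finger_gap: 0.0854
grip_force: 0.0
```

```bash
python3 - <<'E'
from m import *; from mv import *
s=env.get_state();print(s['tcp_pos'],s['wrist_force'],s['finger_gap'])
im,d,c=load('t5');P=cloud(c,d);z=P[...,2];Q=P*1000;H,S,V=cv2.split(cv2.cvtColor(im,cv2.COLOR_RGB2HSV));v,u=np.indices(z.shape)
g=(u>255)&(u<335)&(v>225)&(v<275)&(z>.06)&(z<.08)&(H>35)&(H<95)
print('carton top',rect(Q[g][:,:2].astype(np.float32)))
print(rel([.453,-.033,.2],-17))
E
```

```text
[0.60963151 0.10550184 0.01210069] [0.33342171 0.60965692 0.194529  ] 0.08540977254546075
carton top [[457.7, -15.8], [96.9, 63.0], 73.8]
(array([-17.77, -11.  , -18.81]), 'turn z', np.float64(0.3), 'yang', np.float64(-16.7), 'tilt', array([ 0.001, -0.   , -1.   ]))
```

carry_out:
  steps:
    - [[0,0,0],[0,0,-3],0]
    - [[0,0,0],[0,0,-8],0]
    - [[0,0,0],[-2,-1,-14],0]
    - [[0,0,0],[-6,-3.5,-19],0]
    - [[0,0,0],[-11,-6.5,-21],0]
    - [[0,0,0],[-15,-9.2,-21],0]
    - [[0,0,0],[-17,-11,-21],0]
    - [[0,0,0],[-17,-11,-21],0]

```text
clock: 20.6
tcp_pos: [0.4538, -0.0264, 0.2224]
orientation: [0.0, 0.803, 0.596, 0.0]
wrist_force: [-0.2, 0.5, 0.4]
finger_gap: 0.0856
grip_force: 0.0
```

```bash
python3 - <<'E'
from m import *; from mv import *
im,d,c=look('wrist','w7');s=env.get_state();print(s['tcp_pos'],s['wrist_force'])
P=cloud(c,d);z=P[...,2];Q=P*1000;H,S,V=cv2.split(cv2.cvtColor(im,cv2.COLOR_RGB2HSV));v,u=np.indices(z.shape)
g=(z>.06)&(z<.082)&(H>35)&(H<95)&(S>50)&(u>150)&(u<380)
k=comp(cv2.morphologyEx(g.astype(np.uint8),cv2.MORPH_CLOSE,np.ones((11,11)))>0,(260,220))
r=cv2.minAreaRect(pts(c,k,.072));print('carton',r,np.median(z[k]))
print(rel([r[0][0]/1000,r[0][1]/1000,.04],-17))
im,d,c=look('top','t7')
P=cloud(c,d);z=P[...,2];Q=P*1000;H,S,V=cv2.split(cv2.cvtColor(im,cv2.COLOR_RGB2HSV));v,u=np.indices(z.shape)
k=(u>220)&(u<270)&(v>170)&(v<225)&(z>.035)&(z<.06);print('dist',rect(Q[k][:,:2].astype(np.float32)),np.median(z[k]))
E
```

```text
[ 0.45503226 -0.02598277  0.22224843] [ 0.34289049 -0.75747624 -0.68975245]
carton ((453.9408874511719, -33.25225830078125), (130.68553161621094, 59.15306854248047), 73.04671478271484) 0.07326467004872245
(array([-0.73,  0.07, 18.22]), 'turn z', np.float64(0.2), 'yang', np.float64(-16.8), 'tilt', array([ 0.002, -0.   , -1.   ]))
dist [[607.1, 104.5], [57.9, 60.4], 87.4] 0.04872234268382836
```

View pics/w7.png

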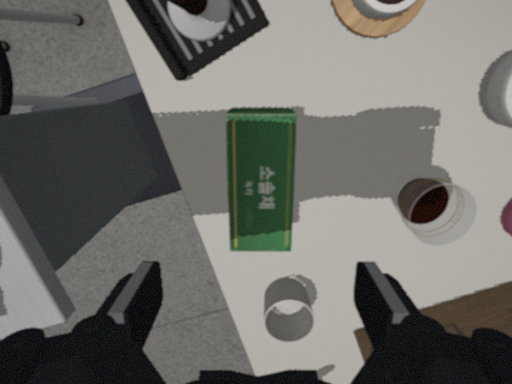

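Carton top is free at (261,180); the puck is on the stand. Grasp the carton.

carry_out:
  steps:
    - [[0,0,0],[-0.7,0,2],0]
    - [[0,0,0],[-0.7,0,6],0]
    - [[0,0,0],[-0.7,0,10],0]
    - [[0,0,0],[-0.7,0,13],0]
    - [[0,0,0],[-0.7,0,15.5],0]
    - [[0,0,0],[-0.7,0,17.5],0]
    - [[0,0,0],[-0.7,0,18.5],0]
    - [[0,0,0],[-0.7,0,18.5],0]

```text
clock: 21.7
tcp_pos: [0.453, -0.0319, 0.036]
orientation: [-0.001, 0.802, 0.597, -0.0]
wrist_force: [-0.2, -1.0, -0.1]
finger_gap: 0.0852
grip_force: 0.0
```

carry_out:
  steps:
    - [[0,0,0],[0,0,0],0]
    - [[0,0,0],[0,0,0],40]
    - [[0,0,0],[0,0,0],70]
    - [[0,0,0],[0,0,0],100]
    - [[0,0,0],[0,0,0],120]
    - [[0,0,0],[0,0,0],120]
    - [[0,0,0],[0,0,0],120]
    - [[0,0,0],[0,0,0],120]
  force: 35

```text
clock: 22.7
tcp_pos: [0.4538, -0.0326, 0.0376]
orientation: [0.001, 0.802, 0.597, 0.001]
wrist_force: [-1.1, -0.2, 5.9]
finger_gap: 0.0645
grip_force: 39.8
```

carry_out:
  steps:
    - [[0,0,0],[0,0,-0.3],120]
    - [[0,0,0],[0,0,-1],120]
    - [[0,0,0],[0,0,-3],120]
    - [[0,0,0],[0,0,-7],120]
    - [[0,0,0],[0,0,-12],120]
    - [[0,0,0],[0,0,-15],120]
    - [[0,0,0],[0,0,-16],120]
    - [[0,0,0],[0,0,-16],120]

```text
clock: 23.7
tcp_pos: [0.4529, -0.0324, 0.1965]
orientation: [0.0, 0.802, 0.597, 0.0]
wrist_force: [0.1, 0.1, -1.8]
finger_gap: 0.0642
grip_force: 39.5
```

```bash
python3 - <<'E'
from mv import *
s=env.get_state();print(s['tcp_pos'],s['wrist_force'],rel([.6175,.297,.18],-5.5), rel([.53,.13,.22],-5.5))
E
```

```text
[ 0.45287511 -0.03238114  0.19650538] [ 0.10633525  0.1057922  -1.75774198] (array([36.28,  6.29,  1.65]), 'turn z', np.float64(-11.2), 'yang', np.float64(-16.7), 'tilt', array([ 0., -0., -1.])) (array([17.77,  2.72, -2.35]), 'turn z', np.float64(-11.2), 'yang', np.float64(-16.7), 'tilt', array([ 0., -0., -1.]))
```

```bash
python3 - <<'E'
from h import *
im,d,c=load('top0');P=cloud(c,d);q=P.reshape(-1,3)
for y0 in np.arange(.15,.55,.05):
    m=(q[:,1]>=y0)&(q[:,1]<y0+.05)&(q[:,2]>.09)&(q[:,0]>.55); print(round(y0,2),q[m][:,0].min(initial=9).round(3))
E
```

```text
0.15 0.825
0.2 0.816
0.25 0.812
0.3 0.802
0.35 0.787
0.4 0.788
0.45 0.95
0.5 0.949
```

carry_out:
  steps:
    - [[0,0,-1],[4,0.7,0],120]
    - [[0,0,-3],[9,1.6,0],120]
    - [[0,0,-5],[14.5,2.5,0],120]
    - [[0,0,-7],[20,3.5,0],120]
    - [[0,0,-9],[25.5,4.4,0],120]
    - [[0,0,-11],[31,5.4,0],120]
    - [[0,0,-11],[35,6.1,1],120]
    - [[0,0,-11],[36.3,6.3,2],120]

```text
clock: 24.7
tcp_pos: [0.6171, 0.2991, 0.1728]
orientation: [-0.001, 0.741, 0.672, -0.002]
wrist_force: [-0.1, -0.2, -1.2]
finger_gap: 0.0648
grip_force: 39.5
```

```bash
python3 - <<'E'
from m import *; from mv import *
s=env.get_state();print(s['tcp_pos'],s['wrist_force'],rel([.6175,.2965,.05],-5.5))
im,d,c=look('wrist','w8');P=cloud(c,d);z=P[...,2];Q=P*1000;H,S,V=cv2.split(cv2.cvtColor(im,cv2.COLOR_RGB2HSV));v,u=np.indices(z.shape)
w=(S>80)&(H<20)&(z<.04);k=comp(w,(260,60));r=cv2.minAreaRect(pts(c,k,.012));print('board visible',r,cv2.boxPoints(r).round(1).tolist())
g=(H>35)&(H<95)&(S>50)&(z>.13)&(z<.25);r=cv2.minAreaRect(Q[g&(z>s['tcp_pos'][2]+.025)][:,:2].astype(np.float32));print('carton top',r,np.median(z[g]))
E
```

```text
[0.61711228 0.29906049 0.17284367] [-0.0850955  -0.21532581 -1.19256621] (array([-0.23,  0.11, 12.28]), 'turn z', np.float64(-0.1), 'yang', np.float64(-5.6), 'tilt', array([-0.004, -0.001, -1.   ]))
board visible ((625.8065795898438, 364.5260314941406), (28.563247680664062, 92.42870330810547), 84.44221496582031) [[578.4000244140625, 354.79998779296875], [670.4000244140625, 345.79998779296875], [673.2000122070312, 374.29998779296875], [581.2000122070312, 383.20001220703125]]
carton top ((618.1647338867188, 312.98675537109375), (101.42002868652344, 131.65945434570312), 83.20692443847656) 0.20851043487041018
```

View pics/w8.png

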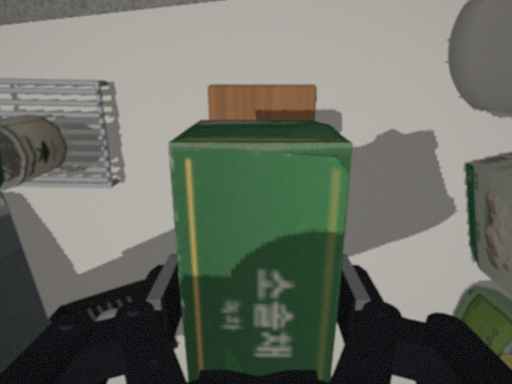

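Carton held over the board, aligned with it (board end visible at (262,100)). Lower it.

carry_out:
  steps:
    - [[0,0,0],[-0.2,0.1,2],120]
    - [[0,0,0],[-0.2,0.1,5],120]
    - [[0,0,0],[-0.2,0.1,8],120]
    - [[0,0,0],[-0.2,0.1,10],120]
    - [[0,0,0],[-0.2,0.1,11],120]
    - [[0,0,0],[-0.2,0.1,11.5],120]
    - [[0,0,0],[-0.2,0.1,11.8],120]
    - [[0,0,0],[-0.2,0.1,11.8],120]

```text
clock: 25.75
tcp_pos: [0.6188, 0.2951, 0.0592]
orientation: [0.0, 0.741, 0.671, 0.0]
wrist_force: [-0.1, 0.2, -1.9]
finger_gap: 0.065
grip_force: 39.5
```

```bash
python3 - <<'E'
from mv import *
s=env.get_state();print(s['tcp_pos'],s['wrist_force'],rel([.618,.2968,.0495],-5.5))
E
```

```text
[0.61877811 0.29512163 0.05921187] [-0.14412148  0.24622921 -1.90114544] (array([ 0.16, -0.1 ,  0.97]), 'turn z', np.float64(-0.2), 'yang', np.float64(-5.7), 'tilt', array([ 0.001,  0.   , -1.   ]))
```

carry_out:
  steps:
    - [[0,0,0],[0.1,-0.1,0.4],120]
    - [[0,0,0],[0.1,-0.1,0.7],120]
    - [[0,0,0],[0.1,-0.1,0.9],120]
    - [[0,0,0],[0.1,-0.1,0.9],120]
    - [[0,0,0],[0.1,-0.1,0.9],120]
    - [[0,0,0],[0.1,-0.1,0.9],80]
    - [[0,0,0],[0.1,-0.1,0.9],0]
    - [[0,0,0],[0.1,-0.1,0.9],0]

```text
clock: 26.75
tcp_pos: [0.6178, 0.2962, 0.0498]
orientation: [0.0, 0.741, 0.671, 0.0]
wrist_force: [-0.0, -0.2, 0.8]
finger_gap: 0.0852
grip_force: 0.0
```

carry_out:
  steps:
    - [[0,0,0],[0,0,0],0]
    - [[0,0,0],[0,0,0],0]
    - [[0,0,0],[0,0,-2],0]
    - [[0,0,0],[0,0,-6],0]
    - [[0,0,0],[0,0,-11],0]
    - [[0,0,0],[-3,-5,-17],0]
    - [[0,0,0],[-7,-9,-21],0]
    - [[0,0,0],[-12,-11,-22],0]

```text
clock: 27.75
tcp_pos: [0.5043, 0.2002, 0.2666]
orientation: [0.001, 0.741, 0.672, 0.002]
wrist_force: [0.0, -0.5, 0.3]
finger_gap: 0.0856
grip_force: 0.0
```

carry_out:
  steps:
    - [[0,0,0],[-5,0,0],0]
    - [[0,0,0],[-11,0,0],0]
    - [[0,0,0],[-17,0,0],0]
    - [[0,0,0],[-22,0,0],0]
    - [[0,0,0],[-23,0,0],0]
    - [[0,0,0],[-23,0,0],0]
    - [[0,0,0],[-23,0,0],0]
    - [[0,0,0],[-23,0,0],0]

```text
clock: 28.75
tcp_pos: [0.482, -0.0275, 0.2641]
orientation: [-0.0, 0.741, 0.672, -0.0]
wrist_force: [0.6, 0.6, -0.5]
finger_gap: 0.0853
grip_force: 0.0
```

```bash
python3 - <<'E'
from m import *; from mv import *
for n in('top','scene'):
    im,d,c=look(n,n+'9');P=cloud(c,d);z=P[...,2];Q=P*1000;H,S,V=cv2.split(cv2.cvtColor(im,cv2.COLOR_RGB2HSV))
    green=(H>35)&(H<95)&(S>60); nr=lambda x,y,r:np.hypot(P[...,0]-x,P[...,1]-y)<r
    def mid(m): return rect(Q[m][:,:2].astype(np.float32)),np.median(z[m]).round(4)
    for k,m in dict(carton=nr(.618,.297,.1)&green&(z>.07)&(z<.1),jar=nr(.438,.353,.06)&(z>.125)&(z<.137),tamper=nr(.445,.135,.06)&(z>.1)&(z<.115),dist=nr(.609,.105,.06)&(z>.04)&(z<.055),cup=nr(.437,-.202,.05)&(z>.044)&(z<.056),glass=nr(.61,-.11,.06)&(z>.04)&(z<.08)).items():
        try: print(n,k,m.sum(),*mid(m))
        except Exception as e: print(n,k,'?')
a=cv2.imread('pics/top9.png')[90:290,110:380];cv2.imwrite('pics/fin.png',cv2.resize(a,None,fx=2.5,fy=2.5))
E
```

```text
top carton 981 [[615.9, 293.4], [128.6, 63.2], 83.8] 0.0861
top jar 258 [[435.9, 352.2], [45.0, 42.6], 85.4] 0.1317
top tamper 94 [[443.3, 133.8], [26.3, 26.1], 88.4] 0.106
top dist 358 [[607.2, 104.4], [57.7, 61.8], 87.1] 0.0487
top cup 0 [[0.0, 0.0], [0.0, 0.0], 0.0] nan
top glass 0 [[0.0, 0.0], [0.0, 0.0], 0.0] nan
scene carton 38 [[615.0, 239.8], [69.9, 20.5], 23.2] 0.0748
scene jar 172 [[437.3, 349.4], [49.2, 40.8], 74.5] 0.1305
scene tamper 96 [[443.6, 129.9], [24.6, 27.0], 85.3] 0.1052
scene dist 404 [[608.2, 101.5], [61.6, 60.4], 38.7] 0.0478
scene cup 158 [[437.1, -202.4], [57.8, 55.4], 66.8] 0.0495
scene glass 517 [[610.6, -113.0], [65.1, 63.3], 63.5] 0.0588
  return _methods._mean(a, axis=axis, dtype=dtype,
  ret = ret.dtype.type(ret / rcount)
```

View pics/fin.png

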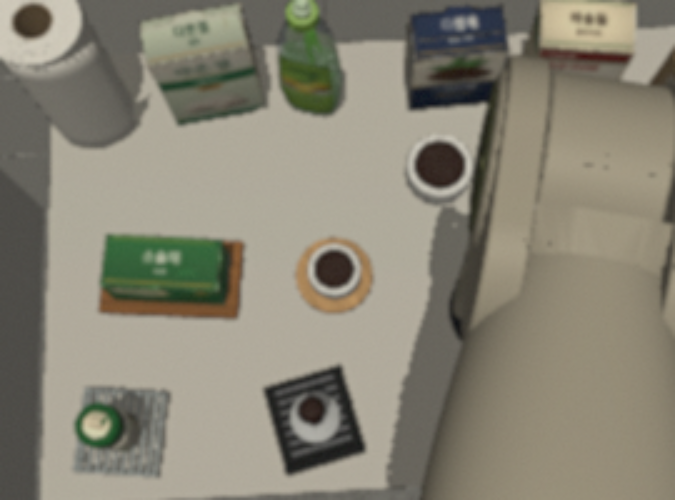

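All four stand upright, within a few mm of the middle of their places; the cup and the glass have not moved.

```bash
python3 -c "
from workcell import env
print(env.hand_in())"
```

```text
the job is handed in; nothing more can be done
None
```

The job is handed in: in the last pictures the jar is on the rack, the tamper on the mat, the distributor on the stand and the carton lengthwise on the board, each upright and within about 6 mm of the middle, with the shot glass and dosing cup unmoved; the hand-in returned no verdict.

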